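# Tip two walnuts down a nut grader

## Robot

A 6-joint arm with a two-finger parallel gripper is mounted at the origin on a cart in front of the work surface, level with it; the furniture and walls round the work are solid. World frame = base frame: x ahead of the robot, y to its left, z up, the work surface at z = 0. Lengths are in mm, angles in rad, forces in N, time in s.
With the tool pointing down it reaches from about 300 to 775 mm from the base axis. Payload 14.6 kg.
Tool frame: the origin (TCP) lies between the finger pads; the fingertips stand 17 mm ahead of it and the grasp point (between the pads) lies 2 mm behind it (manip.tip_reach is the distance from the TCP to the fingertips, in mm); z points along the fingers, y is the line along which they close (so a half turn about z gives the same grasp; the last joint's range is limited). The gripper opens to 94 mm and grips with 3 to 60 N. Pads are 16 mm wide; open, the fingers measure 119 mm over their backs; the gripper's body (75 mm by 177 mm) begins 78 mm behind the grasp point.
Start: joints at [1.265, 0.3, 1.521, -0, 1.321, -0.067], TCP at [130.093, 534.383, 222.446] pointing down, gripper open.
Joint ranges: [-3.03, 3.03], [-0.79, 2.21], [0.23, 2.52], [-1.04, 4.18], [0, 3.07], [-2.55, 2.55]. Speed limits (rad/s): [2.22, 2.22, 2.57, 3.14, 3.14, 3.14].

## Interface

Orientations are given as [roll, pitch, yaw] about the fixed x, y, z axes, in that order (R = Rz(yaw) Ry(pitch) Rx(roll)).
In Python, from cell import manip, viewer gives the robot as it stands.
- The arm moves only by the tool apply_moves, never from a script. Its argument "moves" is a list of rows, each a list of 3 entries, a list of its own where there are three numbers: the shift along the tool's x, y, z each as a share of 0.25 m, from -1 to 1, then the turn, a rotation vector about the tool's x, y, z each as a share of pi rad, from -1 to 1, then the closure, from 0 (fully open) to 1 (shut). In form: [[[dx, dy, dz], [wx, wy, wz], grip], ...]. A call has 1 to 12 rows; each row is the pose to reach, as a shift and turn from the pose commanded when the call began, along the tool's axes at that moment, turning the shorter way round; what a row does not reach only later rows make up. A row lasts 1/12 s, in which the tool goes at most 41.7 mm and 7.16 degrees, less where a joint would pass 70% of its speed; a pose out of reach is approached as far as the arm can. A call with a number of a shift or a turn outside -1 to 1 is refused whole. A call with a gripper value outside its range is refused whole. The fingers move at their own pace and stop on an object; "squeeze" is the grip in N (left out, the last holds). Time passes only in rows, so rows that repeat a pose let the fingers close. It gives the time, the measured TCP pose, the force, the opening and the grip force at its end, in the units of the state.
- manip.read_state(): the state, without advancing time (a new reading comes with each control period).
- viewer.camera(name): name is "side" or "top" or "wrist"; returns the picture (480x640x3 uint8, blue, green, red); there is no depth.
- viewer.camera_info(name): a dict with "camera_matrix" (3x3 intrinsics, pixels), "R" (3x3) and "t" (3): a world point X has camera coordinates R X + t. Camera axes: x right, y down, z forward; pixel columns grow to the right and rows downward; lengths in mm; the calibration is good to about 2 mm. The wrist camera is an equidistant fisheye: a pixel r from the principal point sees the ray r / f radians off the axis. A picture is of the moment at which its call begins: read the wrist's pose just before it. camera_info takes no time and is no camera call; for the wrist camera it gives the pose at the moment of the call.
- manip.sign_off(): hands the job in; it is judged then, once.
The state is a dict: "clock": time; "joints": joint angles; "qd": joint speeds; "effort": joint torques, N m; "eef_pos": TCP position; "eef_rot": TCP orientation; "wrist_force": force on the tool from outside, world axes, zero at the start; "moment": the same for the moment, N m; "finger_gap": finger opening in mm; "finger_force": force on a finger pad.
Only numpy, scipy, OpenCV 4.12 (cv2) and the standard library are available. Lean on these libraries where they do the work, as an engineer would, in place of code of your own. Each camera call takes 0.05 s, during which the arm holds its last target. There are 200 camera calls.

## Task

Lay the small loose walnut in the trough-shaped tray of the wooden nut grader, in front of the big walnut that waits there, and let go. Then press the tray's lever pad down so that the tray tips and both nuts roll down the ramp by themselves, the small one dropping into the first pocket and the big one into the last. Do not guide the nuts on the ramp, and leave the lemon, the salt shaker and the mug where they are.

Things in the scene. Friction and masses are not known exactly. Their poses are not given: they have to be found in the camera images.
- small_nut: The small walnut: a round brown ball of 34 mm diameter, 14 to 28 g, lying on the bare worktop left of the grader. Origin at its centre, 17 mm above the worktop; its axes mean nothing. Grip it straight from above. Behind it and the grader a tall cabinet stands on the worktop: its front is at x = 0.58 to 0.61 m for y from -0.30 to 0.29 m, so keep wrist and forearm on the robot's side of it.
- large_nut: The big walnut: a round brown ball of 50 mm diameter, about 40 g, waiting in the tray against the tray's back wall. Origin at its centre. It need not be touched.
- grader: The nut grader, plain light wood, fixed, 86 mm wide in x without its lever, 345 mm long in y. Origin on its centre line at worktop height under the tray's hinge; z up, -y downhill (to the robot's right), the lever on the -x side (toward the robot). Ramp: a V trough from 88 mm height at the hinge, falling 0.17 rad along -y; side rails 43 mm off centre, 24 mm over its bottom; end wall at y = -203 mm, 92 mm high.
- tray_place (a point): Spot for the small nut: bottom line of the tray's V trough, 40 mm uphill (+y) of the hinge, 84 mm above the worktop. A nut lying here has its centre 19 mm above it (release at 20 to 30 mm) and rolls back to the big nut, 36 mm free between them. Trough 72 mm wide in grader x, flanks rise 25 degrees (17 mm at the edges): close the fingers along grader y, the trough's length.
- press_pad (a point): Centre of the upper face of the square press pad (30 x 30 x 8 mm) at the end of the tray's side lever, beside the ramp toward the robot, 66 mm off the grader's centre line, 72 mm downhill of the hinge, about 121 mm above the worktop at rest. Pressing it down about 28 mm takes the tray to its stop.
- tray (a joint): Tip angle of the tray in rad about its hinge at the head of the ramp: 0 at rest (it then slopes 0.10 rad backward, away from the ramp), 0.38 at its stop (slopes 0.28 rad toward the ramp). No latch: 2 to 3 N at the pad tip it, and it falls back when let go. Hold it down about 2 s so that both nuts roll out.
- pocket_small (a point): Centre of the floor of the first pocket (76 mm wide, 87 mm long along the ramp), 74 mm downhill of the hinge, 12 mm above the worktop; axes as the grader's. The ramp's bottom is open above it by 42 mm: small nuts drop in. The small nut lying in it has its centre 17 mm above the floor.
- pocket_large (a point): Centre of the floor of the last pocket (76 mm wide, 77 mm long along the ramp), 160 mm downhill of the hinge, 12 mm above the worktop; axes as the grader's. The ramp's bottom is open above it by 60 mm. The big nut lying in it has its centre 25 mm above the floor.
- lemon: Bystander: a yellow lemon, 78 x 55 x 56 mm, lying at the worktop's front edge, left of the middle. Origin at its underside.
- shaker: Bystander: a glass salt shaker with a grey cap, 44 mm across, 90 mm tall, standing right of the grader. Origin at its underside.
- mug: Bystander: a grey-green mug, 84 x 115 x 91 mm, standing right of the grader. Origin at its underside.
Mind the look-alikes: they are no part of the job. Leave any green or white look-alike of the small_nut alone. What is shaped like the large_nut but blue is not meant.

How it is judged (in metres and radians):
On the way, in this order (a step that is already met when the one before it is completed fails the run):
1. the small nut lies in the tray, let go, in front of the big one, the tray still at rest (x of small_nut in the frame of tray_place between -0.02 and 0.02 m and y of small_nut in the frame of tray_place between -0.055 and 0.055 m and z of small_nut in the frame of tray_place between 0.005 and 0.035 m and y of large_nut in the frame of tray_place above 0.05 m and value of joint tray below 0.08 rad and contact force between the fingers and small_nut below 0.1 N), for 0.2 s.
2. the tray is tipped (value of joint tray above 0.25 rad), for 0.1 s.
At the end, for the whole second after the job is handed in: The small nut lies at rest on the floor of the first pocket and the big nut at rest on the floor of the last pocket (centres inside the pockets' outline, at most 30 and 40 mm above the pocket floor) (x of small_nut in the frame of pocket_small between -0.035 and 0.035 m and y of small_nut in the frame of pocket_small between -0.042 and 0.042 m and z of small_nut in the frame of pocket_small between 0.005 and 0.03 m and x of large_nut in the frame of pocket_large between -0.035 and 0.035 m and y of large_nut in the frame of pocket_large between -0.037 and 0.037 m and z of large_nut in the frame of pocket_large between 0.005 and 0.04 m and linear speed of each of small_nut, large_nut below 0.03 m/s); the robot touches nothing.
It fails at once if a nut is touched by the fingers on the ramp or in a pocket ((contact force between the fingers and small_nut above 0.3 N and y of small_nut in the frame of grader between -0.22 and -0.012 m and x of small_nut in the frame of grader between -0.045 and 0.045 m and z of small_nut in the frame of grader below 0.12 m) or (contact force between the fingers and large_nut above 0.3 N and y of large_nut in the frame of grader between -0.22 and -0.012 m and x of large_nut in the frame of grader between -0.045 and 0.045 m and z of large_nut in the frame of grader below 0.12 m)).
It fails at once if a bystander is pushed more than 30 mm (distance of any of lemon, shaker, mug from where it was at the start of the episode above 0.03 m).
It also fails if it takes over 48 s, if anything falls off the work surface, if the arm or the gripper's body presses on something with over 40 N, if the wrist force passes 120 N, or if a joint passes its speed limit or range.

## Working session

There is one attempt and no reset: what is moved stays moved. The work goes in short steps, Python scripts to look and compute and a tool call to move; the robot and the scene stay as the last step left them, time stands still between calls to the robot, and variables do not carry over. Pictures are saved under pics/ and viewed, at most 10 in all, crops included, and the job is handed in when it is done.

Besides the shell and the picture viewer there is one more tool, called by a JSON object that holds its "op" and its "data", one argument or row to a line. apply_moves: Moves the arm, as the interface text tells. Shift numbers are shares of 0.25 m and turn numbers shares of pi rad, none past 1 either way. Its arguments: {"type":"object","properties":{"moves":{"type":"array"},"squeeze":{"type":"number"}},"required":["moves"]}

```bash
mkdir -p pics
python3 - <<'E'
from cell import manip, viewer
import cv2
s=manip.read_state();print(s['clock'],s['eef_pos'],s['eef_rot'],s['finger_gap'],manip.tip_reach)
for n in("top","side"):
    i=viewer.camera_info(n);print(n,i)
    cv2.imwrite(f"pics/{n}0.png",viewer.camera(n))
E
```

```text
0.0 [130.02295833 534.1496779  221.86944731] [-3.14041187e+00 -6.00144050e-05  2.90281122e+00] 94.24072887652498 17.0
top {'camera_matrix': array([[533.07435959,   0.        , 319.0866139 ],
       [  0.        , 533.07435959, 237.76985667],
       [  0.        ,   0.        ,   1.        ]]), 'R': array([[-0.02263292, -0.99973307,  0.00464054],
       [-0.99814985,  0.02233458, -0.05655126],
       [ 0.05643252, -0.00591187, -0.99838891]]), 't': array([-115.26344296,  528.93569148, 1203.5422393 ])}
side {'camera_matrix': array([[511.97929918,   0.        , 323.14500517],
       [  0.        , 511.97929918, 245.16868636],
       [  0.        ,   0.        ,   1.        ]]), 'R': array([[-0.99755638, -0.06860333, -0.01322307],
       [-0.02336046,  0.50588543, -0.8622843 ],
       [ 0.06584494, -0.85986831, -0.50625184]]), 't': array([ 526.4755381 ,  143.44897004, 1043.96714612])}
```

View pics/top0.png

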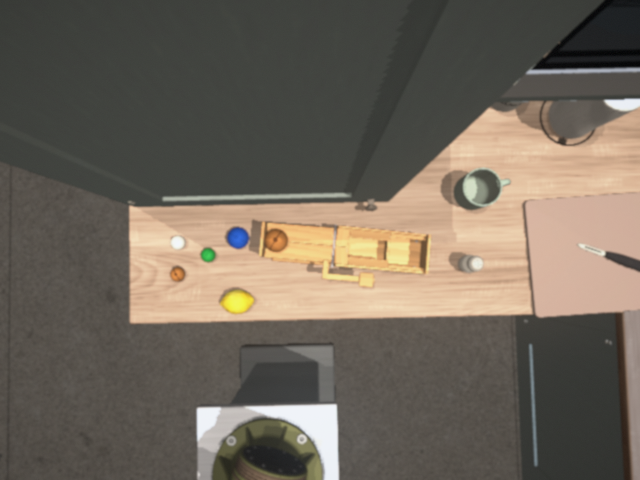

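View pics/side0.png

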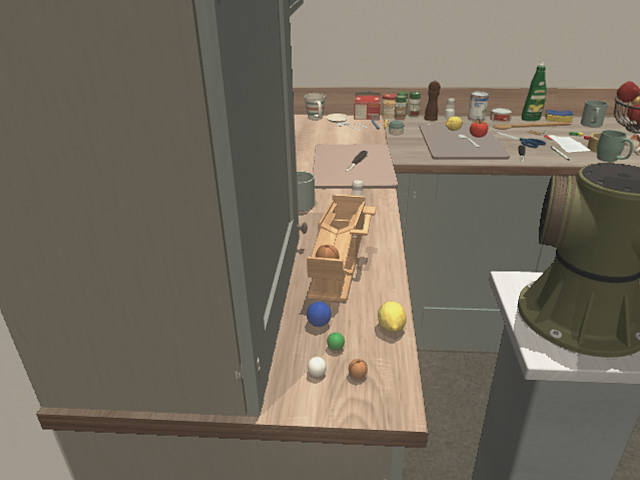

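The top view shows these candidates: small brown ball (177,274), white (178,242), green (208,255), blue (238,238), and the big brown ball in the tray (276,240). The one that fits is the brown ball at (177,274), or (358,370) in the side view. The pad is near (366,280) in the top view. I'll check this with a close crop.

```bash
cat > h.py <<'E'
import numpy as np, cv2
from cell import manip, viewer
def ray(n,uv):
    i=viewer.camera_info(n);K,R,t=i["camera_matrix"],np.array(i["R"]),np.array(i["t"])
    d=R.T@np.linalg.inv(K)@np.array([*uv,1.]);return -R.T@t,d/np.linalg.norm(d)
def onz(n,uv,z):
    c,d=ray(n,uv);return c+d*(z-c[2])/d[2]
def tri(a,b):
    A=np.zeros((3,3));v=np.zeros(3)
    for n,uv in(("top",a),("side",b)):
        c,d=ray(n,uv);P=np.eye(3)-np.outer(d,d);A+=P;v+=P@c
    return np.linalg.solve(A,v)
def brown(im,box):
    x0,y0,x1,y1=box;h=cv2.cvtColor(im[y0:y1,x0:x1],cv2.COLOR_BGR2HSV)
    m=cv2.inRange(h,(4,130,40),(14,255,200))
    n,l,s,c=cv2.connectedComponentsWithStats(m)
    k=1+np.argmax(s[1:,4]);return c[k]+[x0,y0],s[k]
E
python3 - <<'E'
from h import *
t=cv2.imread("pics/top0.png");s=cv2.imread("pics/side0.png")
a,sa=brown(t,(160,258,195,290));b,sb=brown(s,(340,352,376,388));print(a,sa,b,sb)
print("small",onz("top",a,17),onz("side",b,17),tri(a,b))
a,sa=brown(t,(262,224,292,254));b,sb=brown(s,(310,240,345,266));print(a,sa,b,sb)
print("large",tri(a,b),onz("top",a,110))
c=cv2.resize(t[212:292,245:440],None,fx=4,fy=4,interpolation=cv2.INTER_CUBIC)
n=cv2.resize(t[225:290,160:225],(260,260),interpolation=cv2.INTER_CUBIC)
o=np.zeros((590,780,3),np.uint8);o[:320]=c;o[325:585,:260]=n
o[325:585,300:560]=cv2.resize(s[345:385,340:380],(260,260));cv2.imwrite("pics/c1.png",o)
cv2.imwrite("pics/c2.png",cv2.resize(s[185:305,295:385],(450,600),interpolation=cv2.INTER_CUBIC))
E
```

```text
[177.5106383  273.78723404] [11 10 13 13 94] [359.6  364.15] [11  8 15 10 40]
small [451.37872416 196.24256935  17.        ] [450.16744784 183.11503804  17.        ] [450.87278605 193.65138307  26.97801039]
[275.24057971 239.33913043] [  2   4  24  24 345] [327.8362069  250.63793103] [  9   5  19  13 116]
large [519.03644802 -34.81699076 118.89462204] [519.60740863 -34.13409865 110.        ]
```

View pics/c1.png

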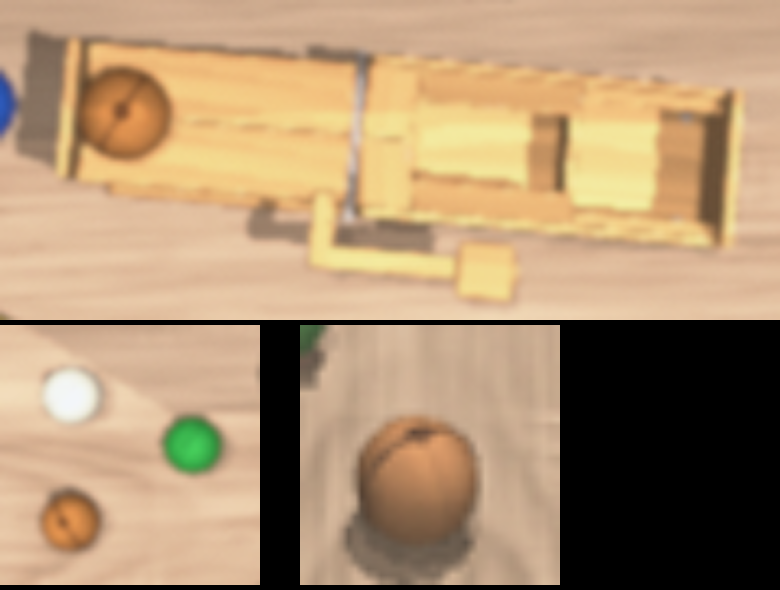

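View pics/c2.png

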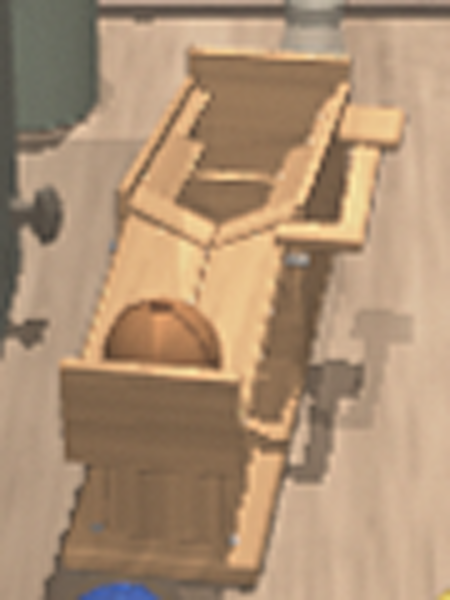

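The crop confirms it: the brown small ball is at top (177.5,273.8), side (358.2,368.8), and the pad at top (366.8,279). Next I'll work out the grader's frame.

Run:
```python
from h import *
np.set_printoptions(precision=1,suppress=True)
print("small",tri((177.5,273.8),(358.2,368.8)),onz("side",(358.2,368.8),17))
T=lambda x,y:(245+x/4-.4,212+y/4-.4)
S=lambda x,y:(295+x/5-.4,185+y/5-.4)
P=lambda n,uv,z:onz(n,uv,z)[:2]
pad=P("top",T(486,268),121);print("pad",pad,tri(T(486,268),S(372,124)))
e=[P("top",T(*p),92) for p in((740,92),(727,245))];E=(e[0]+e[1])/2;print("endwall",e,E)
L=P("top",(275.24,239.34),113);print("L",L)
d=L-E;print("dist",np.linalg.norm(d),"yaw",np.arctan2(-d[0],d[1]),"endwall yaw",np.arctan2(e[0][1]-e[1][1],e[0][0]-e[1][0]))
h=[P("top",T(*p),100) for p in((363,60),(350,215))];print("hinge",h,(h[0]+h[1])/2)
for th in(np.arctan2(-d[0],d[1]),):
    R=np.array([[np.cos(th),-np.sin(th)],[np.sin(th),np.cos(th)]])
    print("origin by pad",pad-R@[-66,-72]," by end",E-R@[0,-207.]);o=pad-R@[-66,-72]
    print("L in grader",R.T@(L-o),"place",o+R@[0,40])
s=manip.read_state();print(s['clock'])
```

```text
small [451.9 196.   18.1] [452.5 194.8  17. ]
pad [ 433.  -222.3] [ 433.3 -222.3  121.6]
endwall [array([ 523.4, -363.8]), array([ 441.7, -354.1])] [ 482.5 -358.9]
L [519.4 -34.4]
dist 326.6642696632728 yaw -0.11319702031528672 endwall yaw -0.11895430551745961
hinge [array([ 544.5, -161.8]), array([ 462.2, -152.9])] [ 503.3 -157.4]
origin by pad [ 506.7 -158.2]  by end [ 505.9 -153.3]
L in grader [ -1.4 124.5] place [ 511.3 -118.5]
0.1
```

{"op": "apply_moves", "data": {
  "moves": [
    [[-0.785,-0.505,0.1],[0,0,-0.04],0.3],
    [[-0.785,-0.505,0.1],[0,0,-0.04],0.3],
    [[-0.785,-0.505,0.1],[0,0,-0.04],0.3],
    [[-0.785,-0.505,0.1],[0,0,-0.04],0.3],
    [[-0.785,-0.505,0.1],[0,0,-0.04],0.3],
    [[-0.785,-0.505,0.1],[0,0,-0.04],0.3],
    [[-0.785,-0.505,0.1],[0,0,-0.04],0.3],
    [[-0.785,-0.505,0.1],[0,0,-0.04],0.3],
    [[-0.785,-0.505,0.1],[0,0,-0.04],0.3],
    [[-0.785,-0.505,0.1],[0,0,-0.04],0.3]
  ]
}}

```text
clock: 0.93
eef_pos: [290.3, 366.0, 197.5]
eef_rot: [-3.142, -0.0, 3.03]
wrist_force: [0.1, 0.3, 0.4]
finger_gap: 65.8
finger_force: 0.0
```

```bash
cat >> h.py <<'E'
from scipy.spatial.transform import Rotation as Ro
def to(p,yaw=np.pi-.113):
    s=manip.read_state();R=Ro.from_euler("xyz",s["eef_rot"])
    d=R.inv().apply(np.array(p)-s["eef_pos"])/250
    w=(R.inv()*Ro.from_euler("xyz",[np.pi,0,yaw])).as_rotvec()/np.pi
    print(round(s["clock"],2),np.round(s["eef_pos"],1),np.round(s["eef_rot"],3),"gap",round(s["finger_gap"],1),"f",np.round(s["wrist_force"],1),"\nmove",np.round(d,3),np.round(w,4))
E
python3 -c "
from h import *
to((452,196,90));to((452,196,22))"
```

```text
0.93 [290.3 366.  197.5] [-3.142 -0.     3.03 ] gap 65.8 f [0.1 0.3 0.4] 
move [-0.719 -0.603  0.43 ] [-0.     -0.      0.0003]
0.93 [290.3 366.  197.5] [-3.142 -0.     3.03 ] gap 65.8 f [0.1 0.3 0.4] 
move [-0.719 -0.603  0.702] [-0.     -0.      0.0003]
```

{"op": "apply_moves", "data": {
  "moves": [
    [[-0.719,-0.603,0.43],[0,0,0],0.3],
    [[-0.719,-0.603,0.43],[0,0,0],0.3],
    [[-0.719,-0.603,0.43],[0,0,0],0.3],
    [[-0.719,-0.603,0.43],[0,0,0],0.3],
    [[-0.719,-0.603,0.43],[0,0,0],0.3],
    [[-0.719,-0.603,0.43],[0,0,0],0.3],
    [[-0.719,-0.603,0.43],[0,0,0],0.3],
    [[-0.719,-0.603,0.43],[0,0,0],0.3],
    [[-0.719,-0.603,0.43],[0,0,0],0.3],
    [[-0.719,-0.603,0.43],[0,0,0],0.3],
    [[-0.719,-0.603,0.43],[0,0,0],0.3]
  ]
}}

```text
clock: 1.85
eef_pos: [452.0, 196.6, 90.7]
eef_rot: [3.141, 0.001, 3.031]
wrist_force: [-0.1, 0.0, 0.1]
finger_gap: 65.7
finger_force: 0.0
```

```bash
python3 -c "
from h import *
i=viewer.camera_info('wrist')
cv2.imwrite('pics/w1.png',viewer.camera('wrist'))
R,t,K=np.array(i['R']),np.array(i['t']),i['camera_matrix']
for X in([452,196,17],[452,196,0]):
  c=R@np.array(X)+t;th=np.arctan2(np.hypot(*c[:2]),c[2]);print(K[:2,2]+K[0,0]*th*c[:2]/np.hypot(*c[:2]))
to((452,196,22))"
```

```text
[320.95669101 263.53610776]
[320.99388209 255.91024144]
1.9 [452.1 196.5  90.7] [3.141e+00 1.000e-03 3.030e+00] gap 66.1 f [-0.8 -0.1 -0.2] 
move [ 0.    -0.002  0.275] [0.0002 0.0003 0.0006]
```

View pics/w1.png

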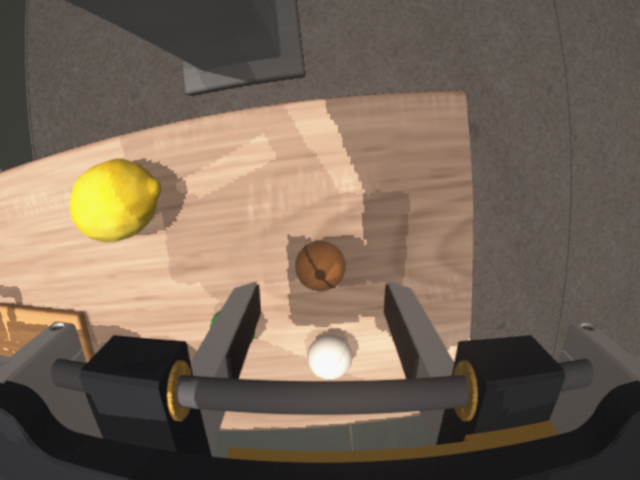

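The wrist view shows the brown nut at (320,265), with (321,263.5) predicted, so it is centred between the fingers. I'll go down and grip it.

{"op": "apply_moves", "data": {
  "moves": [
    [[0,-0.002,0.14],[0,0,0],0.3],
    [[0,-0.002,0.275],[0,0,0],0.3],
    [[0,-0.002,0.275],[0,0,0],0.3],
    [[0,-0.002,0.275],[0,0,0],0.3],
    [[0,-0.002,0.275],[0,0,0],1],
    [[0,-0.002,0.275],[0,0,0],1],
    [[0,-0.002,0.275],[0,0,0],1],
    [[0,-0.002,0.275],[0,0,0],1],
    [[0,-0.002,0.275],[0,0,0],1],
    [[0,-0.002,0.275],[0,0,0],1],
    [[0,-0.002,0.275],[0,0,0],1],
    [[0,-0.002,0.275],[0,0,0],1]
  ],
  "squeeze": 8
}}

```text
clock: 2.9
eef_pos: [452.6, 194.7, 21.3]
eef_rot: [3.141, 0.0, 3.028]
wrist_force: [-0.8, 0.7, 0.7]
finger_gap: 33.4
finger_force: 8.0
```

{"op": "apply_moves", "data": {
  "moves": [
    [[0,0,-0.1],[0,0,0],1],
    [[0,0,-0.2],[0,0,0],1],
    [[0,0,-0.3],[0,0,0],1],
    [[0,0,-0.4],[0,0,0],1],
    [[0,0,-0.5],[0,0,0],1],
    [[0,0,-0.6],[0,0,0],1],
    [[0,0,-0.64],[0,0,0],1],
    [[0,0,-0.64],[0,0,0],1],
    [[0,0,-0.64],[0,0,0],1]
  ]
}}

```text
clock: 3.65
eef_pos: [452.2, 194.6, 180.3]
eef_rot: [-3.141, -0.0, 3.028]
wrist_force: [-0.0, -1.4, -1.0]
finger_gap: 33.5
finger_force: 8.0
```

```bash
python3 -c "
from h import *
# place at y=35 in grader: origin (505.5,-157)
p=np.array([505.5+.113*35,-157+.994*35]);print(p)
to((*p,180));to((*p,112.5))"
```

```text
[ 509.455 -122.21 ]
3.65 [452.2 194.6 180.3] [-3.141 -0.     3.028] gap 33.5 f [-0.  -1.4 -1. ] 
move [-3.710e-01 -1.233e+00  1.000e-03] [-0.0001 -0.0001 -0.0001]
3.65 [452.2 194.6 180.3] [-3.141 -0.     3.028] gap 33.5 f [-0.  -1.4 -1. ] 
move [-0.371 -1.233  0.271] [-0.0001 -0.0001 -0.0001]
```

{"op": "apply_moves", "data": {
  "moves": [
    [[-0.05,-0.12,0],[0,0,0],1],
    [[-0.1,-0.25,0],[0,0,0],1],
    [[-0.14,-0.38,0],[0,0,0],1],
    [[-0.18,-0.5,0],[0,0,0],1],
    [[-0.22,-0.62,0],[0,0,0],1],
    [[-0.27,-0.75,0],[0,0,0],1],
    [[-0.3,-0.85,0],[0,0,0],1],
    [[-0.34,-0.95,0],[0,0,0],1],
    [[-0.371,-1,0],[0,0,0],1],
    [[-0.371,-1,0],[0,0,0],1],
    [[-0.371,-1,0],[0,0,0],1]
  ]
}}

```text
clock: 4.57
eef_pos: [516.1, -63.9, 179.8]
eef_rot: [3.141, -0.002, 3.028]
wrist_force: [-0.5, -0.1, 0.8]
finger_gap: 33.1
finger_force: 8.0
```

{"op": "apply_moves", "data": {
  "moves": [
    [[0,-0.1,0],[0,0,0],1],
    [[0,-0.2,0],[0,0,0],1],
    [[0,-0.233,0],[0,0,0],1],
    [[0,-0.233,0],[0,0,0],1],
    [[0,-0.233,0],[0,0,0],1],
    [[0,-0.233,0],[0,0,0],1]
  ]
}}

```text
clock: 5.07
eef_pos: [509.9, -120.7, 181.1]
eef_rot: [3.141, -0.0, 3.029]
wrist_force: [0.6, 0.5, 0.4]
finger_gap: 33.3
finger_force: 8.0
```

```bash
python3 -c "
from h import *
to((509.5,-122.2,113))
for n in('wrist','top'): cv2.imwrite(f'pics/{n}2.png',viewer.camera(n))
a=cv2.imread('pics/wrist2.png');b=cv2.imread('pics/top2.png')
o=np.zeros((600,800,3),np.uint8);o[:300,:400]=cv2.resize(a,(400,300));o[:300,400:]=cv2.resize(b[212:287,300-60:340],(400,300))
o[300:,:400]=cv2.resize(a[220:445,170:470],(400,300));cv2.imwrite('pics/p2.png',o)"
```

```text
5.07 [ 509.9 -120.7  181.1] [ 3.141 -0.     3.029] gap 33.3 f [0.6 0.5 0.4] 
move [ 0.001 -0.006  0.272] [ 0.0001 -0.0001  0.0003]
```

View pics/p2.png

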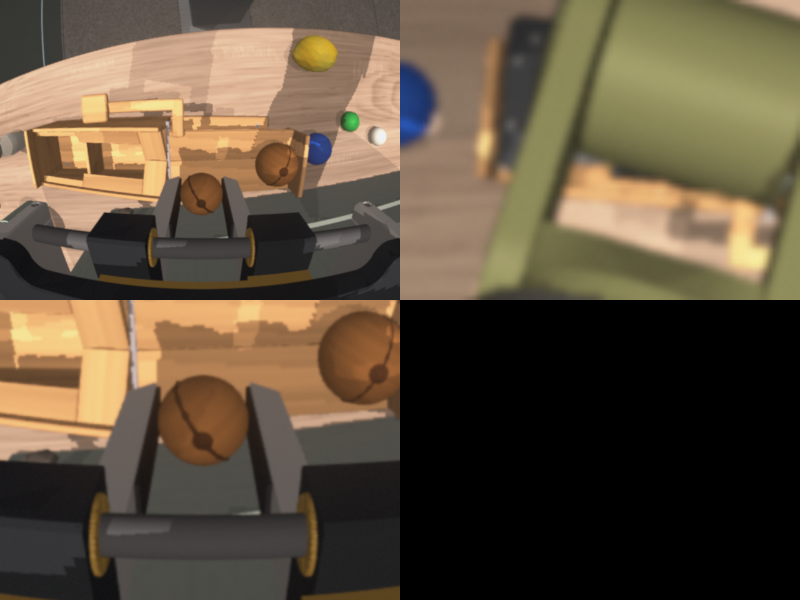

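The wrist view shows the nut held at about (325,310) in full-image pixels. It is uphill of the hinge rod, with the big nut behind it at (442,262). I'll lower it and let go.

{"op": "apply_moves", "data": {
  "moves": [
    [[0,-0.006,0.06],[0,0,0],1],
    [[0,-0.006,0.12],[0,0,0],1],
    [[0,-0.006,0.18],[0,0,0],1],
    [[0,-0.006,0.23],[0,0,0],1],
    [[0,-0.006,0.27],[0,0,0],1],
    [[0,-0.006,0.27],[0,0,0],1],
    [[0,-0.006,0.27],[0,0,0],1],
    [[0,-0.006,0.27],[0,0,0],1]
  ]
}}

```text
clock: 5.83
eef_pos: [510.0, -123.4, 114.5]
eef_rot: [-3.141, 0.001, 3.029]
wrist_force: [-0.1, 0.2, 0.8]
finger_gap: 33.6
finger_force: 8.0
```

{"op": "apply_moves", "data": {
  "moves": [
    [[0,0,0],[0,0,0],0.5],
    [[0,0,0],[0,0,0],0.5],
    [[0,0,0],[0,0,0],0.5],
    [[0,0,0],[0,0,0],0.5],
    [[0,0,0],[0,0,0],0.5],
    [[0,0,0],[0,0,0],0.5]
  ]
}}

```text
clock: 6.33
eef_pos: [509.7, -123.5, 113.8]
eef_rot: [-3.142, 0.0, 3.028]
wrist_force: [0.1, -0.1, -0.1]
finger_gap: 47.1
finger_force: 0.0
```

{"op": "apply_moves", "data": {
  "moves": [
    [[0,0,-0.06],[0,0,0],0.5],
    [[0,0,-0.12],[0,0,0],0.5],
    [[0,0,-0.2],[0,0,0],0.5],
    [[0,0,-0.3],[0,0,0],0.5],
    [[0,0,-0.4],[0,0,0],0.5],
    [[0,0,-0.4],[0,0,0],0.5],
    [[0,0,-0.4],[0,0,0],0.5],
    [[0,0,-0.4],[0,0,0],0.5]
  ]
}}

```text
clock: 7.0
eef_pos: [509.3, -123.4, 212.9]
eef_rot: [3.141, -0.001, 3.028]
wrist_force: [0.3, -0.2, -0.5]
finger_gap: 47.3
finger_force: 0.0
```

```bash
python3 -c "
from h import *
to((433.2,-222.3,170));to((433.2,-222.3,142))
cv2.imwrite('pics/w3.png',viewer.camera('wrist'))"
```

```text
7.0 [ 509.3 -123.4  212.9] [ 3.141e+00 -1.000e-03  3.028e+00] gap 47.3 f [ 0.3 -0.2 -0.5] 
move [ 0.258 -0.427  0.172] [ 0.0001 -0.0003 -0.    ]
7.0 [ 509.3 -123.4  212.9] [ 3.141e+00 -1.000e-03  3.028e+00] gap 47.3 f [ 0.3 -0.2 -0.5] 
move [ 0.258 -0.427  0.284] [ 0.0001 -0.0003 -0.    ]
```

View pics/w3.png

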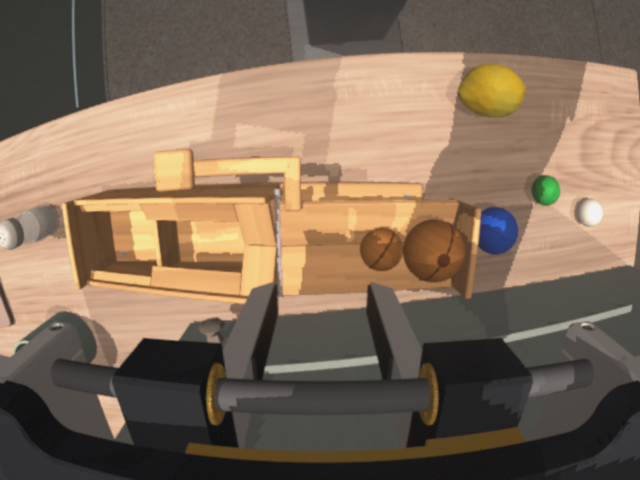

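The wrist view shows the small nut at (381,248) resting against the big nut at (435,250), both in the tray, with the tray still level. Next I'll shut the fingers and move over the pad.

{"op": "apply_moves", "data": {
  "moves": [
    [[0.258,-0.427,0],[0,0,0],1],
    [[0.258,-0.427,0],[0,0,0],1],
    [[0.258,-0.427,0],[0,0,0],1],
    [[0.258,-0.427,0],[0,0,0],1],
    [[0.258,-0.427,0.1],[0,0,0],1],
    [[0.258,-0.427,0.172],[0,0,0],1],
    [[0.258,-0.427,0.23],[0,0,0],1],
    [[0.258,-0.427,0.23],[0,0,0],1],
    [[0.258,-0.427,0.23],[0,0,0],1],
    [[0.258,-0.427,0.23],[0,0,0],1]
  ]
}}

```text
clock: 7.88
eef_pos: [433.8, -222.3, 156.7]
eef_rot: [-3.141, 0.0, 3.029]
wrist_force: [-0.1, 0.4, -0.3]
finger_gap: 0.5
finger_force: 0.0
```

```bash
python3 -c "
from h import *
to((433.2,-222.3,139));to((433.2,-222.3,108))"
```

```text
7.88 [ 433.8 -222.3  156.7] [-3.141  0.     3.029] gap 0.5 f [-0.1  0.4 -0.3] 
move [ 0.002 -0.     0.071] [-0.      0.0001  0.    ]
7.88 [ 433.8 -222.3  156.7] [-3.141  0.     3.029] gap 0.5 f [-0.1  0.4 -0.3] 
move [ 0.002 -0.     0.195] [-0.      0.0001  0.    ]
```

{"op": "apply_moves", "data": {
  "moves": [
    [[0,0,0.04],[0,0,0],1],
    [[0,0,0.07],[0,0,0],1],
    [[0,0,0.09],[0,0,0],1],
    [[0,0,0.11],[0,0,0],1],
    [[0,0,0.13],[0,0,0],1],
    [[0,0,0.15],[0,0,0],1],
    [[0,0,0.165],[0,0,0],1],
    [[0,0,0.175],[0,0,0],1],
    [[0,0,0.182],[0,0,0],1],
    [[0,0,0.182],[0,0,0],1],
    [[0,0,0.182],[0,0,0],1],
    [[0,0,0.182],[0,0,0],1]
  ]
}}

```text
clock: 8.88
eef_pos: [433.7, -222.5, 111.9]
eef_rot: [-3.141, 0.001, 3.029]
wrist_force: [-7.1, -0.5, 19.7]
finger_gap: 0.6
finger_force: 9.4
```

{"op": "apply_moves", "data": {
  "moves": [
    [[0,0,0],[0,0,0],1],
    [[0,0,0],[0,0,0],1],
    [[0,0,0],[0,0,0],1],
    [[0,0,0],[0,0,0],1],
    [[0,0,0],[0,0,0],1],
    [[0,0,0],[0,0,0],1],
    [[0,0,0],[0,0,0],1],
    [[0,0,0],[0,0,0],1],
    [[0,0,0],[0,0,0],1],
    [[0,0,0],[0,0,0],1],
    [[0,0,0],[0,0,0],1],
    [[0,0,0],[0,0,0],1]
  ]
}}

```text
clock: 9.88
eef_pos: [433.7, -222.5, 111.9]
eef_rot: [-3.141, 0.001, 3.028]
wrist_force: [-7.0, 0.6, 19.5]
finger_gap: 0.3
finger_force: 9.4
```

{"op": "apply_moves", "data": {
  "moves": [
    [[0,0,0],[0,0,0],1],
    [[0,0,0],[0,0,0],1],
    [[0,0,0],[0,0,0],1],
    [[0,0,0],[0,0,0],1],
    [[0,0,0],[0,0,0],1],
    [[0,0,0],[0,0,0],1],
    [[0,0,0],[0,0,0],1],
    [[0,0,0],[0,0,0],1],
    [[0,0,0],[0,0,0],1],
    [[0,0,0],[0,0,0],1],
    [[0,0,0],[0,0,0],1],
    [[0,0,0],[0,0,0],1]
  ]
}}

```text
clock: 10.88
eef_pos: [433.6, -222.5, 111.9]
eef_rot: [-3.141, 0.001, 3.029]
wrist_force: [-7.4, -0.0, 19.4]
finger_gap: 0.4
finger_force: 9.4
```

```bash
python3 -c "
from h import *
to((433.2,-222.3,200))
a=viewer.camera('wrist');b=viewer.camera('side')
o=np.zeros((480,800,3),np.uint8);o[:,:440]=a[:,100:540];o[:,440:]=cv2.resize(b[185:305,295:385],(360,480));cv2.imwrite('pics/p4.png',o)"
```

```text
10.88 [ 433.6 -222.5  111.9] [-3.141e+00  1.000e-03  3.029e+00] gap 0.4 f [-7.4 -0.  19.4] 
move [ 0.002  0.    -0.352] [-0.0002  0.0002 -0.    ]
```

View pics/p4.png

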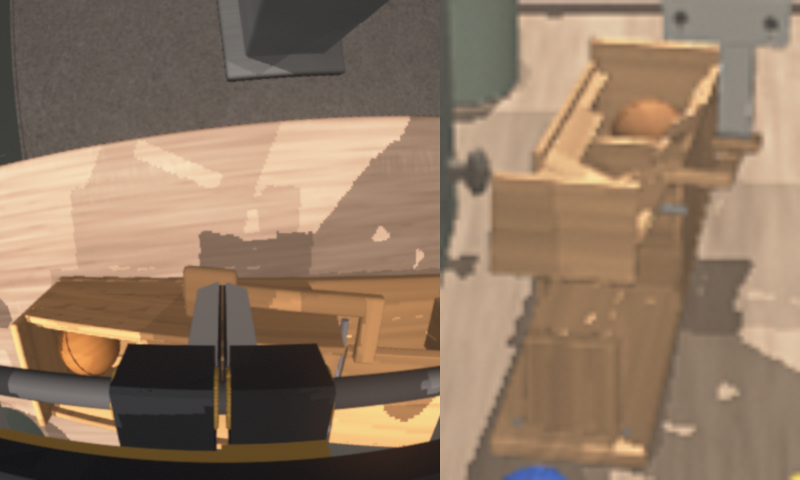

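The view shows the big nut in the last pocket, around (190,345) in the wrist image. The tray is at its stop and empty. I'll raise the tool and check the small nut.

{"op": "apply_moves", "data": {
  "moves": [
    [[0,0,-0.03],[0,0,0],1],
    [[0,0,-0.07],[0,0,0],1],
    [[0,0,-0.12],[0,0,0],1],
    [[0,0,-0.25],[0,0,0],1],
    [[0,0,-0.4],[0,0,0],1],
    [[0.1,0.2,-0.5],[0,0,0],1],
    [[0.2,0.4,-0.5],[0,0,0],1],
    [[0.2,0.6,-0.5],[0,0,0],1],
    [[0.2,0.8,-0.5],[0,0,0],1],
    [[0.2,0.8,-0.5],[0,0,0],1],
    [[0.2,0.8,-0.5],[0,0,0],1],
    [[0.2,0.8,-0.5],[0,0,0],1]
  ]
}}

```text
clock: 11.98
eef_pos: [406.3, -16.0, 236.2]
eef_rot: [3.141, 0.0, 3.033]
wrist_force: [-0.1, -0.5, 0.2]
finger_gap: 0.7
finger_force: 0.0
```

```bash
python3 -c "
from h import *
to((433.2,-222.3,200))
a=viewer.camera('wrist');b=viewer.camera('top')
o=np.zeros((600,780,3),np.uint8);o[:320]=cv2.resize(b[212:292,245:440],None,fx=4,fy=4);o[320:,:373]=cv2.resize(a,(373,280));cv2.imwrite('pics/p5.png',o)"
```

```text
11.98 [406.3 -16.  236.2] [3.141 0.    3.033] gap 0.7 f [-0.1 -0.5  0.2] 
move [-0.197 -0.808  0.144] [0.0001 0.0001 0.0013]
```

View pics/p5.png

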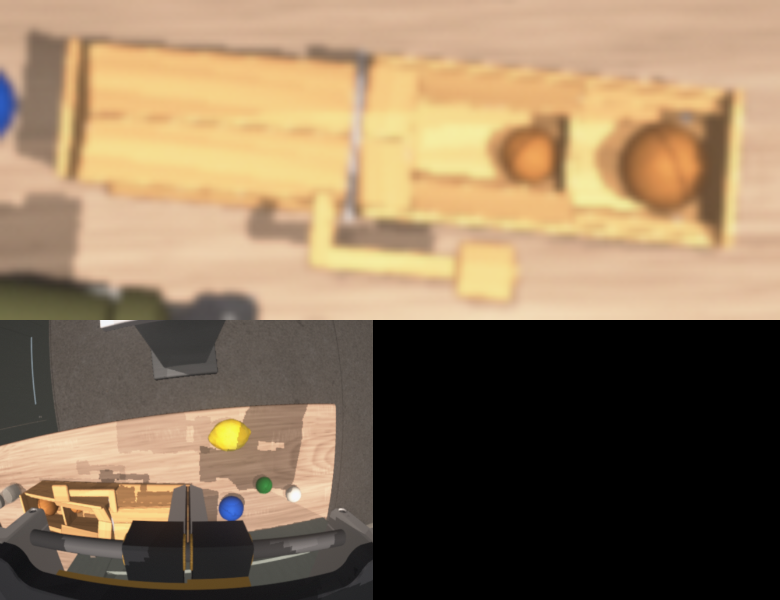

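In the top view the small nut sits in the first pocket (crop 529,155) and the big nut in the last (662,165). The tray is back at rest and the arm is clear, so I'll hand the job in.

```bash
python3 -c "
from cell import manip
print(manip.sign_off())"
```

```text
the job is handed in; nothing more can be done
None
```

The job is handed in: the last camera view, at about 12 s, showed the small nut in the first pocket, the big nut in the last pocket and the arm clear; the sign-off returned no verdict.

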